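# Close up the culture jar

### The arm

A 7-joint arm with a two-finger parallel gripper is mounted at the origin on a cart in front of the work surface, level with it; the furniture and walls round the work are solid. World frame = base frame: x ahead of the robot, y to its left, z up, the work surface at z = 0. Lengths are in m, angles in rad, forces in N, time in s.
With the tool pointing down it reaches from about 0.4 to 0.85 m from the base axis. Payload 6.9 kg.
Tool frame: the origin (TCP) lies midway between the tips of the shut fingers; the grasp point (between the pads) lies behind it (ctrl.pinch_z is the z of the grasp point in the tool frame, in m); z points along the fingers, y is the line along which they close (so a half turn about z gives the same grasp; the last joint's range is limited). The gripper opens to 85 mm and grips with 20 to 120 N. Pads are 22 mm wide; open, the fingers measure 114 mm over their backs; the gripper's body (76 mm by 85 mm) begins 54 mm behind the grasp point. The pads swing forward as they close: fully open they stand 13 mm farther back than shut.
Start: joints at [-1.216, 0.507, -0.238, 1.5, 0.126, 1.149, -0.155], TCP at [0.155, 0.606, 0.231] pointing down, gripper open.
Joint ranges: [-3.08, 3.08], [-0.24, 2.05], [-1.43, 1.35], [0, 2.5], [-1.52, 4.66], [0.17, 1.96], [-2.89, 2.89]. Speed limits (rad/s): [2.39, 2.39, 3.14, 3.14, 3.14, 3.14, 3.14].

### API

Orientations are given as a unit quaternion [w, x, y, z].
In Python, from station import ctrl, get_state, vision, ticket, models gives the robot as it stands. Calls block until the motion is done:
- ctrl.movep(position, orientation): joint-space move of the TCP to a pose.
- ctrl.movel(position, frame=None, max_speed=0.15): straight line of the TCP; frame=None keeps the orientation; max_speed is the mean speed in m/s.
- ctrl.set_joints(angles): joint-space move.
- ctrl.ungrasp() and ctrl.close_gripper(force=None): open the fingers fully, or close them until they stop; force is the grip in N (None keeps the last).
- ctrl.pause(seconds).
- ctrl.ik(position, orientation): joint angles nearest the present ones, or None.
- get_state(): the state.
- vision.grab_frame(name): name is "scene" or "top" or "wrist"; returns (picture, depth): 480x640x3 uint8, blue, green, red; 480x640 float32, m along the optical axis (not along the pixel's ray), 0 where there is no reading.
- vision.camera_info(name): a dict with "mtx" (3x3 intrinsics, pixels), "dist_coeffs" ([k1, k2, p1, p2, k3] as OpenCV has them; the pictures are not rectified), "R" (3x3) and "t" (3): a world point X has camera coordinates R X + t; the wrist camera has in their place "hand_eye" (4x4, takes a point from camera to tool coordinates, whose origin is the TCP and whose axes are the flange's). Camera axes: x right, y down, z forward; pixel columns grow to the right and rows downward; lengths in m; the calibration is good to about 2 mm. A picture is of the moment at which its call begins: read the wrist's pose just before it. camera_info takes no time and is no camera call.
A pose or a line that the arm cannot do raises ctrl.Unreachable and nothing moves.
- ticket.close_job(): hands the job in; it is judged then, once.
Trained networks look in the newest picture that a camera, given by its name, has taken for a name from the list of things; names that differ only in an ending like _2 or _b are one class to them, and where a whole thing is asked for, a point or a joint stands for the part that bears it (a point fixed in the world has none). Each returns a list of dicts, best first, with "p" (0 to 1); they miss things now and then, are a little off and sometimes report something else, mostly with a low value. They report only what shows in the picture. A call takes as long as a camera call. They do not tell look-alikes from the thing itself.
- models.recognise(camera, target): "point" ([column, row] in pixels, amid what is visible of it).
- models.masks_of(camera, target): "mask" (480x640 bool, what is visible of it) and "point" ([column, row] in pixels, amid what is visible of it).
The state is a dict: "time": time; "qpos": joint angles; "qd": joint speeds; "tau": joint torques, N m; "tcp_pos": TCP position; "eef_rot": TCP orientation; "contact_force": force on the tool from outside, world axes, zero at the start; "wrist_torque": the same for the moment, N m; "width": finger opening in m; "gripper_force": force on a finger pad.
Only numpy, scipy, OpenCV 4.12 (cv2) and the standard library are available. Lean on these libraries where they do the work, as an engineer would, in place of code of your own. Each camera call takes 0.05 s, during which the arm holds its last target. There are 200 camera calls.

### The job

Get the culture dishes ready for airtight incubation: stack every dish lying on the bench flat between the posts of the dish carrier in the jar's white base, put the small oxygen-absorber canister on the base's floor beside the stack, then put the deep clear lid on and press it down until it snaps home, level all round. Last, press the vent plunger on the seated lid right down to its stop once and let it spring back; leave the tape roll, the marker and the forceps where they lie.

Things in the scene. Friction and masses are not known exactly. Their poses are not given: they have to be found in the camera images.
- culture_jar: Base of the culture jar: round white open bowl, fixed to the bench; origin at the centre of its underside, z up. Rim 42 mm high, inner radius 70 mm, outer radius 73.5 mm. A dish carrier of four steel posts stands in its middle, taller than the rim; four small grey spring catches stand out of the outside of its rim, 9 mm below the top, on its own x and y axes.
- carrier_floor (a point): Inner floor of the base on its axis, 6 mm above the base's origin, axes as the base's. The 5 mm posts stand 39.5 mm from this axis at 45, 135, 225 and 315 degrees from the own x axis, straight up to 58 mm above the bench, then flare outward up to 73 mm. A dish fits between them with 4 mm of play; fingers holding it along the own x or y axis go down between the posts (50 mm free).
- jar_rim (a point): Centre of the base's mouth, level with its rim, 42 mm above the base's origin.
- jar_lid: Deep lid of the culture jar: clear, with a white skirt 160 mm across, about 0.18 kg, at the start standing skirt down on the bench; origin at the centre of the skirt's lower edge, z up; flat top at 55 mm. The skirt slips over the base's rim with 2 mm of play (4 at entry), any yaw. Laid on, it rests on the catches with its origin 37 mm above the base's; pressed home it snaps and stays at 26 mm.
- knob_top (a point): Centre of the flat top of the lid's round grey knob, which is 30 mm across and 30 mm high, on the lid's axis (85 mm above the lid's origin). A steady push of about 12 to 16 N down here snaps the lid home; a push near the lid's edge seats that side only.
- vent (a joint): Travel of the vent plunger, m: 0 up, 0.006 pressed down to its stop; a spring (2.4 N at the start, 6 N at the stop) pushes it up again.
- vent_top (a point): Centre of the top of the vent plunger's flat steel head (18 mm across), 46 mm from the knob's axis on the lid's own +x side and 78 mm above the lid's origin when up; the black housing round its stem is 24 mm across.
- dish_1: Lidded round culture dish, 66 mm across, 16 mm high, 20 g; origin at the centre of its underside, z up. Stacked, they sit 16.5 mm apart. Two to four of the four dishes are present.
- dish_2: A dish like dish_1.
- dish_3: A dish like dish_1.
- dish_4: A dish like dish_1.
- absorber: Oxygen-absorber canister: small white cylinder with a grey pierced cap, 24 mm across, 24 mm high, 20 g, standing on the bench; origin at the centre of its underside. Beside the carrier it fits on the base's own +x, -x, +y or -y side, its axis about 50 mm from the base's axis (between two posts, stack and wall).
- tape_roll: Bystander: loose roll of tape lying flat, 66 mm across, 19 mm high; origin at the centre of its underside.
- marker_1: Bystander: loose marker pen, 132 mm long along its own x, 12 mm thick; origin at the middle of its underside.
- forceps: Bystander: loose steel forceps, 137 mm long along its own y, 16 mm wide, 9 mm high; origin at the middle of its underside.
- tube_rack: Bystander, fixed: black tube rack, 110 mm (own x) by 83 mm, 30 mm high, with capped tubes up to 65 mm above the bench; origin at the centre of its underside.
Not all that is in view belongs to the job. Leave any brown look-alike of the dish_4 alone. What is shaped like the dish_3 but brown is not meant.

How it is judged:
On the way, in this order (a step that is already met when the one before it is completed fails the run):
1. every dish lies flat in the dish carrier and the absorber on the floor of the base beside it (horizontal distance between each of dish_1, dish_2, dish_3, dish_4 and culture_jar below 0.008 m and angle between the z axis of each of dish_1, dish_2, dish_3, dish_4 and the z axis of culture_jar, either way round below 0.12 rad and z of dish_1 in the frame of culture_jar between 0.003 and 0.073 m and z of dish_2 in the frame of culture_jar between 0.003 and 0.073 m and z of dish_3 in the frame of culture_jar between 0.003 and 0.073 m and z of dish_4 in the frame of culture_jar between 0.003 and 0.073 m and horizontal distance between absorber and culture_jar below 0.066 m and z of absorber in the frame of culture_jar between 0.003 and 0.03 m), for 0.2 s.
2. the lid sits level and snapped home on the jar, over the dishes (z of jar_lid in the frame of culture_jar between 0.022 and 0.028 m and horizontal distance between jar_lid and culture_jar below 0.005 m and angle between jar_lid's own z axis and vertical below 0.025 rad), for 0.2 s.
3. the vent plunger is pressed down to its stop on the seated lid (all of step 2 and value of joint vent above 0.005 m), for 0.1 s.
At the end, for the whole second after the job is handed in: Dishes in the carrier (within 8 mm of the base's axis, tilt under 0.12 rad, origin at most 73 mm up); absorber in the base (66 mm of axis, below 30 mm); lid home (origin under 28 mm above the base's, within 5 mm of its axis, tilt under 0.025 rad), at rest; vent up (under 1.5 mm) (all of step 1 and all of step 2 and value of joint vent below 0.0015 m and linear speed of jar_lid below 0.02 m/s); the robot touches nothing.
It fails at once if the tape roll, the marker or the forceps shifted more than 5 cm (distance of any of tape_roll, marker_1, forceps from where it was at the start of the episode above 0.05 m).
Of dish_1, dish_2, dish_3, dish_4 only 2 to 4 are there at a start; the rules pass over those that are not, and their reading is None.
At some moment in a run one of dish_1, dish_2, dish_3, dish_4, jar_lid, absorber may be knocked a few centimetres aside while the robot is not near it.
Once in a run the grip may slacken for a moment while it holds something.
It also fails if it takes over 210 s, if anything falls off the work surface, if the arm or the gripper's body presses on something with over 40 N, if the wrist force passes 120 N, or if a joint passes its speed limit or range.

## Working session

There is one attempt and no reset: what is moved stays moved. The work goes in short steps, each a Python script; the robot and the scene stay as the last script left them, time stands still between calls to the robot, and variables do not carry over. Pictures are saved under pics/ and viewed, at most 14 in all, crops included, and the job is handed in when it is done.

```bash
ls; mkdir -p pics
python3 - <<'E'
from station import ctrl,get_state,vision,models
import cv2,numpy as np
print(ctrl.pinch_z,get_state())
for n in("top","scene"):
    im,d=vision.grab_frame(n);cv2.imwrite(f"pics/{n}0.png",im);np.save(f"pics/{n}0.npy",d)
    i=vision.camera_info(n);print(n,i)
    for t in("dish_1","absorber","jar_lid","culture_jar","vent_top","knob_top","tape_roll","marker_1","forceps","tube_rack"):
        print(t,[(np.round(r["point"]).tolist(),round(r["p"],2)) for r in models.recognise(n,t)])
E
```

```text
pics
-0.0187 {'time': 0.0, 'qpos': array([-1.21551186,  0.50829861, -0.23750424,  1.50110796,  0.12566092,
        1.14888852, -0.15479599]), 'qd': array([ 1.96353969e-05, -1.93504130e-03, -1.51227324e-03, -7.82191590e-04,
       -4.61098544e-04, -1.16571837e-03,  1.30104670e-03]), 'tau': array([ 1.37339699e-03, -6.20593214e+01, -2.18644939e+00, -2.49651128e+01,
        1.26841263e-02,  1.18869916e-02,  2.54321202e-05]), 'tcp_pos': array([0.15444999, 0.60511223, 0.23046188]), 'eef_rot': array([-1.03024869e-04,  1.24575463e-01,  9.92209763e-01, -8.53733041e-04]), 'contact_force': array([-0.48000717, -0.08463028, -0.09311075]), 'wrist_torque': array([-0.03804146,  0.02996562, -0.01834856]), 'gripper_force': 0.0, 'width': 0.08533058963616728}
top {'mtx': array([[516.10508951,   0.        , 311.85085815],
       [  0.        , 516.10508951, 241.8148779 ],
       [  0.        ,   0.        ,   1.        ]]), 'dist_coeffs': array([-0.06289941,  0.        ,  0.        ,  0.        ,  0.        ]), 'R': array([[ 0.01291208, -0.9998946 ,  0.00663896],
       [-0.98327797, -0.01390313, -0.1815
[... 686 characters left out ...]
'dist_coeffs': array([-0.0191514,  0.       ,  0.       ,  0.       ,  0.       ]), 'R': array([[ 0.48050426, -0.87685681,  0.01542071],
       [-0.65272515, -0.36931651, -0.66147955],
       [ 0.58571796,  0.30777826, -0.74980465]]), 't': array([-0.24261776,  0.39779322,  0.98946692])}
dish_1 [([156.0, 238.0], 0.82), ([248.0, 208.0], 0.66), ([237.0, 256.0], 0.61)]
absorber [([376.0, 289.0], 0.55), ([274.0, 264.0], 0.5)]
jar_lid [([465.0, 330.0], 0.73), ([278.0, 265.0], 0.7)]
culture_jar [([377.0, 290.0], 0.73)]
vent_top []
knob_top [([464.0, 333.0], 0.92)]
tape_roll [([356.0, 223.0], 0.56)]
marker_1 [([244.0, 300.0], 0.77)]
forceps [([339.0, 335.0], 0.75)]
tube_rack [([303.0, 227.0], 0.89)]
```

Run:
```python
import cv2
im=cv2.imread("pics/top0.png");cv2.imwrite("pics/topc.png",cv2.resize(im[150:360,120:520],None,fx=2,fy=2,interpolation=cv2.INTER_CUBIC))
```

```text
(no output)
```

View pics/topc.png

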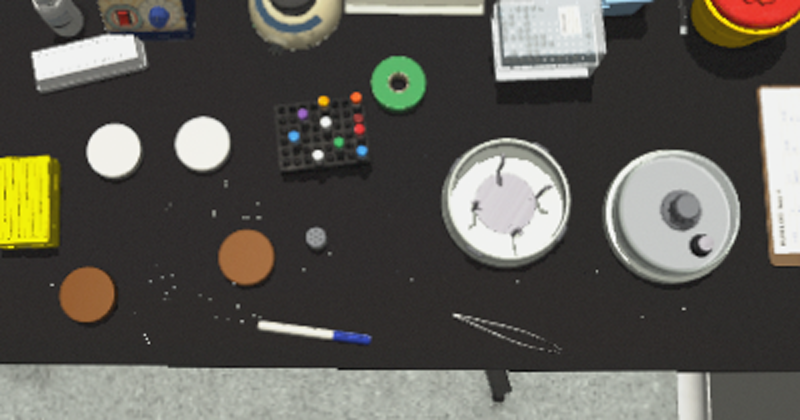

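View pics/scene0.png

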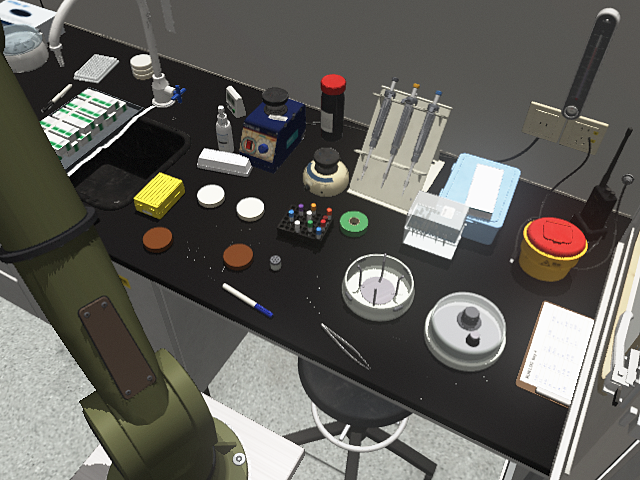

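Top picture: the white dishes are at (177,225) and (221,222). The brown discs at (243,278) and (164,297) are look-alikes and stay put. The green tape roll is at (319,191), the absorber at (278,269), the base at (373,251) and the lid at (456,258), with its vent at (471,273). The small white stack near the sink in the scene picture, (141,65), is background.

```bash
cat > h.py <<'E'
from station import ctrl,get_state,vision,models,ticket
import cv2,numpy as np
from scipy.spatial.transform import Rotation as Ro
def cam(n):
    i=vision.camera_info(n)
    if n=="wrist":
        s=get_state();q=s["eef_rot"];T=np.eye(4);T[:3,:3]=Ro.from_quat(q,scalar_first=True).as_matrix();T[:3,3]=s["tcp_pos"]
        C=T@np.array(i["hand_eye"]);return i,C[:3,:3],C[:3,3]
    R=np.array(i["R"]);return i,R.T,-R.T@np.array(i["t"])
def plane(c,uv,z):
    i,R,o=c
    p=cv2.undistortPoints(np.float64(uv).reshape(-1,1,2),i["mtx"],i["dist_coeffs"])[:,0]
    d=np.c_[p,np.ones(len(p))]@R.T
    return (o+d*((z-o[2])/d[:,2])[:,None])[:,:2]
def proj(c,X):
    i,R,o=c;Y=(np.float64(X).reshape(-1,3)-o)@R
    return cv2.projectPoints(Y,np.zeros(3),np.zeros(3),i["mtx"],i["dist_coeffs"])[0][:,0]
def circ(c,mask,z):
    """circle centre of a bool mask's hull, seen on plane z"""
    cs,_=cv2.findContours(mask.astype(np.uint8),cv2.RETR_EXTERNAL,cv2.CHAIN_APPROX_NONE)
    k=max(cs,key=cv2.contourArea)[:,0];P=plane(c,k,z)
    A=np.c_[2*P,np.ones(len(P))]
    s=np.linalg.lstsq(A,(P**2).sum(1),rcond=None)[0]
    return s[:2],np.sqrt(s[2]+s[:2]@s[:2])
def quat(yaw):  # tool down, tool y axis at angle yaw from world +y
    return (Ro.from_euler("z",yaw)*Ro.from_euler("x",np.pi)).as_quat(scalar_first=True)
def grab(n):
    c=cam(n);im,d=vision.grab_frame(n);return c,im,d
def white(im,uv,r,thr=150):
    g=im.min(2);m=np.zeros(g.shape,np.uint8);u,v=map(int,np.round(uv))
    m[max(v-r,0):v+r,max(u-r,0):u+r]=(g[max(v-r,0):v+r,max(u-r,0):u+r]>thr)
    n,l,st,ce=cv2.connectedComponentsWithStats(m)
    return l==1+np.argmax(st[1:,4])
def say():
    s=get_state();print("t %.1f tcp %s w %.4f F %s"%(s["time"],np.round(s["tcp_pos"],4),s["width"],np.round(s["contact_force"],1)))
E
python3 - <<'E'
from h import *
c,im,d=grab("top")
for uv in((177,225),(221,222)): print("dish",circ(c,white(im,uv,22),.016))
for t,z in(("absorber",.024),("jar_lid",.02),("culture_jar",.042)):
    for r in models.masks_of("top",t): print(t,r["p"],r["point"],r["mask"].sum(),circ(c,r["mask"],z))
print("abs",plane(c,[(278,268)],.024),"knob",plane(c,[(462.5,253.5)],.085),"vent",plane(c,[(473,271)],.078))
print("tape",plane(c,[(319,191)],.01),"marker",plane(c,[(249,312),(305,320)],.006),"forc",plane(c,[(347,307),(400,326)],.005),"brown",plane(c,[(243,278),(164,297)],.016),"rack",plane(c,[(258,203),(304,232)],.03))
for j in [(0.6,0.3),(.5,.3),(.5,-.1)]: 
  for y in(0,.78,1.57,-.78): print(j,y,ctrl.ik([*j,.2],quat(y)) is not None)
E
```

```text
dish (array([0.57600225, 0.34397894]), np.float64(0.03150126419345905))
dish (array([0.58563183, 0.23703041]), np.float64(0.031623114127999646))
jar_lid 0.82 [454.6, 253.2] 3596 (array([ 0.50538822, -0.32319228]), np.float64(0.08032431848552817))
culture_jar 0.69 [372.1, 249.1] 3171 (array([ 0.51642156, -0.12395584]), np.float64(0.07344504985192403))
abs [[0.47336402 0.09643115]] knob [[ 0.50363902 -0.32140283]] vent [[ 0.46513273 -0.34594557]]
tape [[0.6657053  0.00206512]] marker [[0.37078876 0.16304005]
 [0.3540776  0.03147098]] forc [[ 0.38567332 -0.0668171 ]
 [ 0.34275032 -0.19124211]] brown [[0.44953564 0.17867222]
 [0.4019246  0.36271491]] rack [[0.62815701 0.14771037]
 [0.55906415 0.03679691]]
(0.6, 0.3) 0 True
(0.6, 0.3) 0.78 True
(0.6, 0.3) 1.57 True
(0.6, 0.3) -0.78 True
(0.5, 0.3) 0 True
(0.5, 0.3) 0.78 True
(0.5, 0.3) 1.57 True
(0.5, 0.3) -0.78 True
(0.5, -0.1) 0 True
(0.5, -0.1) 0.78 True
(0.5, -0.1) 1.57 True
(0.5, -0.1) -0.78 True
```

Run:
```python
from h import *
print(vision.camera_info("wrist"))
ctrl.movep([.54,.29,.25],quat(0)); say()
c,im,d=grab("wrist");cv2.imwrite("pics/w1.png",im)
print(proj(c,[(.576,.344,.016),(.5856,.237,.016)]))
```

```text
{'mtx': array([[351.23159149,   0.        , 320.6387293 ],
       [  0.        , 351.23159149, 236.70933587],
       [  0.        ,   0.        ,   1.        ]]), 'dist_coeffs': array([-0.04766234,  0.        ,  0.        ,  0.        ,  0.        ]), 'hand_eye': array([[ 7.12027672e-04, -9.57721902e-01, -2.87694719e-01,
         7.23414201e-02],
       [ 9.99999746e-01,  6.89944156e-04,  1.78150163e-04,
        -6.84463752e-04],
       [ 2.78749774e-05, -2.87694773e-01,  9.57722150e-01,
        -1.43300420e-01],
       [ 0.00000000e+00,  0.00000000e+00,  0.00000000e+00,
         1.00000000e+00]])}
t 3.1 tcp [0.5394 0.2912 0.2498] w 0.0856 F [-0.1 -0.3 -0.4]
[[270.25620396 167.89065504]
 [371.425479   159.06093647]]
```

View pics/w1.png

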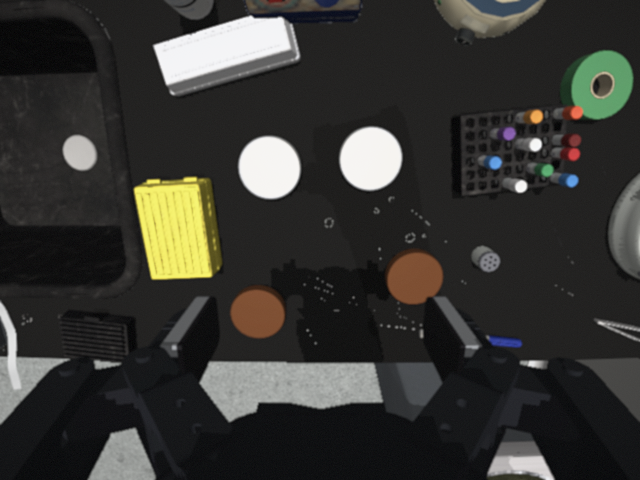

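The two white discs at (270,168) and (371,159) match the top-camera positions. The brown ones at (258,312) and (415,277) are left alone. Next I grasp dish A with the fingers closing along x.

```bash
cat >> h.py <<'E'
def pick(p,z,yaw,force=40,up=.14):
    ctrl.movep([*p,.10],quat(yaw)); ctrl.movel([*p,z],max_speed=.12)
    ctrl.close_gripper(force); say(); ctrl.movel([*p,up],max_speed=.2); say()
E
python3 - <<'E'
from h import *
c,im,d=grab("wrist")
for uv in((270,168),(371,159)): print("dish",circ(c,white(im,uv,40),.016))
p,_=circ(c,white(im,(270,168),40),.016)
pick(p,-.001,np.pi/2)
# look at the base from its near side
ctrl.movep([.44,-.124,.24],quat(0)); say()
c,im,d=grab("wrist");cv2.imwrite("pics/w2.png",im)
print(proj(c,[(.5164,-.124,.042)]))
E
```

```text
dish (array([0.5761382 , 0.34538995]), np.float64(0.0321957924198648))
dish (array([0.58585015, 0.23807854]), np.float64(0.03219788336667843))
t 5.7 tcp [0.5767 0.3457 0.0006] w 0.0626 F [-1.4 -1.4  6.2]
t 6.6 tcp [0.5754 0.3451 0.1389] w 0.0630 F [ 0.6 -0.  -0.4]
t 8.4 tcp [ 0.4408 -0.1229  0.2397] w 0.0630 F [-0.7  0.7 -0.5]
[[321.10692881 129.71753293]]
```

View pics/w2.png

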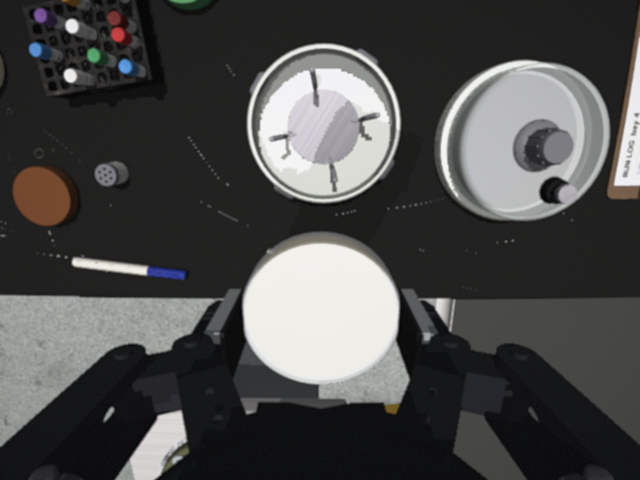

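Run:
```python
from h import *
c=cam("wrist");im=cv2.imread("pics/w2.png")
r=models.masks_of("wrist","culture_jar")
for k in r: print(k["p"],k["point"],circ(c,k["mask"],.042))
g=(im.min(2)>150).astype(np.uint8)
# rim ellipse: outer boundary of the bright ring
hull=max((k for k in cv2.findContours(g[:215,225:415],0,1)[0]),key=cv2.contourArea)+[225,0]
m=np.zeros(g.shape,np.uint8);cv2.fillConvexPoly(m,cv2.convexHull(hull),1);ctr,R=circ(c,m>0,.042);print("rim",ctr,R)
for n,z,P in(("catch",.033,[(258,82),(367,54),(388,170),(283,196)]),("post",.070,[(313,70),(378,117),(334,188),(272,138)])):
    q=plane(c,P,z)-ctr;print(n,np.degrees(np.arctan2(q[:,1],q[:,0])).round(1),np.hypot(*q.T).round(4))
m=white(im,(320,310),85);print("hand dish",circ(c,m,get_state()["tcp_pos"][2]+.016))
cv2.imwrite("pics/w2c.png",cv2.resize(im[30:215,225:425],None,fx=4,fy=3.2,interpolation=cv2.INTER_CUBIC))
```

```text
0.76 [321.6, 122.4] (array([ 0.51887156, -0.1261708 ]), np.float64(0.07138373020001865))
rim [ 0.51913028 -0.12608054] 0.0708230816083559
catch [  56.6  -31.6 -122.3  149.1] [0.0727 0.0755 0.076  0.0781]
post [  11.3  -80.4 -169.6  102.5] [0.0455 0.0469 0.0539 0.0454]
hand dish (array([ 0.43739948, -0.1277121 ]), np.float64(0.035021579792405756))
```

View pics/w2c.png

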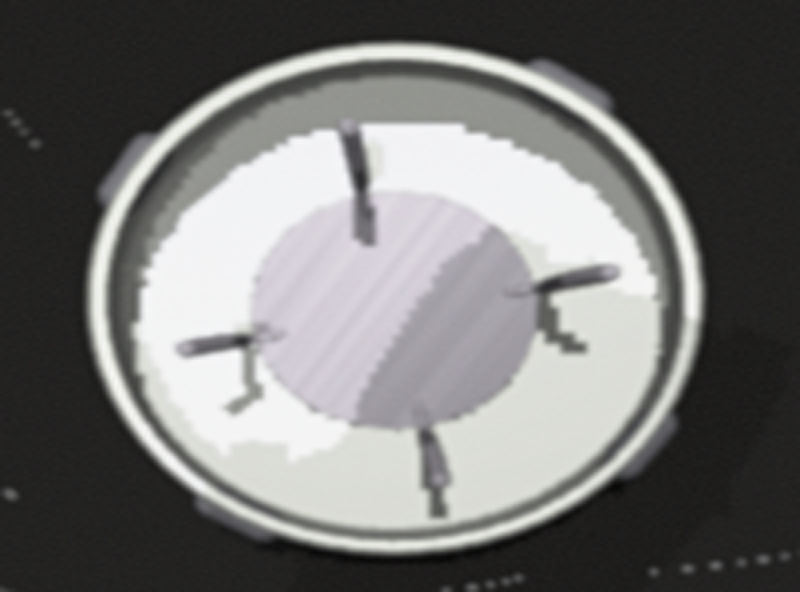

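```bash
cat >> h.py <<'E'
YAW=np.radians(-33)
def down(p,z0,z1,fmax=8,step=.004,speed=.05):
    """go down in steps until z1 or an upward force change above fmax; returns last z"""
    f0=get_state()["contact_force"][2];z=z0
    while z>z1+1e-6:
        z=max(z-step,z1);ctrl.movel([*p,z],max_speed=speed)
        f=get_state()["contact_force"][2]-f0
        if abs(f)>fmax: break
    print("down z %.4f dF %.1f"%(z,get_state()["contact_force"][2]-f0));return z
E
python3 - <<'E'
from h import *
c=cam("wrist")
q=plane(c,[(312,69.1),(378,114.4),(335,180),(271.3,138.8)],.072);ctr=q.mean(0);e=q-ctr
print(ctr,np.hypot(*e.T),np.degrees(np.arctan2(e[:,1],e[:,0])))
B=np.array([.5185,-.1258]) if np.linalg.norm(ctr-[.519,-.126])>.004 else (ctr+[.519,-.126])/2
print(B);np.save("B.npy",B)
ctrl.movep([*B,.14],quat(YAW));ctrl.movel([*B,.075],max_speed=.1);say()
z=down(B,.075,.006)
say()
E
```

```text
[ 0.51870286 -0.12673419] [0.04639334 0.04648793 0.04635094 0.04628203] [  12.59494256  -77.39800566 -167.65960308  102.65507521]
[ 0.51885143 -0.12636709]
t 9.9 tcp [ 0.5192 -0.1267  0.0758] w 0.0631 F [ 0.1 -0.2 -0.1]
down z 0.0060 dF 8.2
t 14.4 tcp [ 0.5188 -0.1264  0.0066] w 0.0628 F [-2.7  0.9  8.1]
```

```bash
cat >> h.py <<'E'
def standoff(p,yaw,z=.22,back=.05): return [p[0]-back*np.cos(yaw),p[1]-back*np.sin(yaw),z]
E
python3 - <<'E'
from h import *
B=np.array([.5188,-.1266]);np.save("B.npy",B)
ctrl.ungrasp();say();ctrl.movel([*B,.15],max_speed=.15)
p=np.array([.5858,.238])
ctrl.movep(standoff(p,YAW),quat(YAW));ctrl.pause(.2)
c,im,d=grab("wrist");uv=proj(c,[(*p,.016)])[0];print(uv)
p2,R=circ(c,white(im,uv,55),.016);print(p2,R)
assert np.linalg.norm(p2-p)<.01 and abs(R-.0325)<.002
pick(p2,0,YAW)
ctrl.movep(standoff(B,YAW,z=.25,back=.08),quat(YAW));ctrl.pause(.2)
c,im,d=grab("wrist");cv2.imwrite("pics/w3.png",im);say()
print(proj(c,[(*B,.022)]))
E
```

```text
t 14.8 tcp [ 0.5188 -0.1263  0.0059] w 0.0856 F [-0.  -0.1 -0.2]
[319.13013714 158.89586584]
[0.58585961 0.23830495] 0.03261508976877771
t 19.5 tcp [0.5864 0.2385 0.0015] w 0.0634 F [-2.6 -0.6  7.3]
t 20.4 tcp [0.585  0.2384 0.1389] w 0.0632 F [-0.  -0.4 -1. ]
t 22.0 tcp [ 0.452  -0.0823  0.2496] w 0.0630 F [-0.4  0.2 -0.4]
[[321.21595406 125.66308084]]
```

View pics/w3.png

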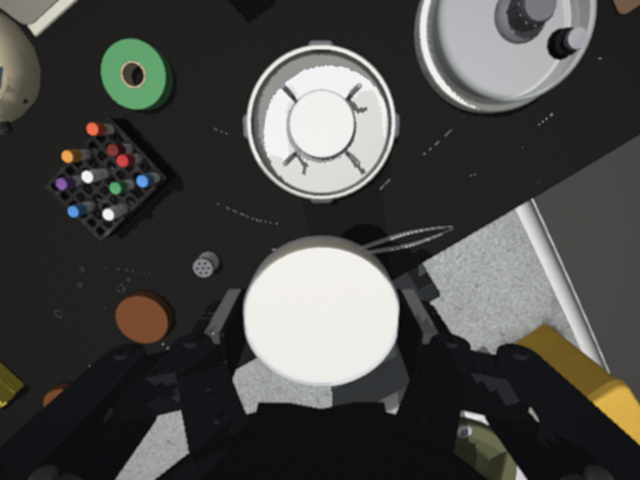

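Run:
```python
from h import *
B=np.load("B.npy")
ctrl.movep([*B,.15],quat(YAW));ctrl.movel([*B,.085],max_speed=.1)
z=down(B,.085,.0235,step=.006);say()
if z>.027: raise SystemExit("stuck")
ctrl.ungrasp();ctrl.movel([*B,.15],max_speed=.15)
a=np.array([.473,.096])
ctrl.movep(standoff(a,YAW),quat(YAW));ctrl.pause(.2)
c,im,d=grab("wrist");cv2.imwrite("pics/w4.png",im)
print(proj(c,[(*a,.024)]))
for r in models.masks_of("wrist","absorber"): print(r["p"],r["point"],r["mask"].sum(),circ(c,r["mask"],.012),plane(c,[r["point"]],.014))
say()
c,im,d=grab("top");m=white(im,(372,249),25);print("stack",plane(c,[np.argwhere(m).mean(0)[::-1]],.0385))
```

```text
down z 0.0235 dF 5.4
t 26.3 tcp [ 0.5189 -0.1267  0.024 ] w 0.0630 F [-0.5  1.   5.2]
[[319.25314524 159.43435242]]
0.88 [346.6, 150.2] 460 (array([0.46284988, 0.06921381]), np.float64(0.011271699442604137)) [[0.46530919 0.06940015]]
t 29.0 tcp [0.4314 0.1224 0.2199] w 0.0856 F [0.6 0.7 1.2]
stack [[ 0.51387534 -0.12321593]]
```

View pics/w4.png

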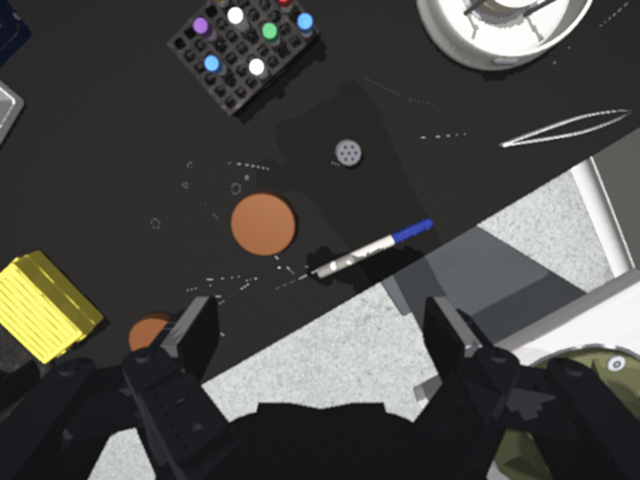

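The absorber now shows at (348,152), about 3 cm from its first position, so it was probably knocked. I'll grasp it high on its body.

Run:
```python
from h import *
B=np.load("B.npy");c=cam("wrist")
a=plane(c,[(348,152.5)],.024)[0];print(a)
pick(a,.015,YAW,force=30)
t=B+.051*np.array([-np.sin(YAW),np.cos(YAW)]);print(t)
ctrl.movep([*t,.13],quat(YAW));ctrl.pause(.2);say()
c,im,d=grab("wrist");cv2.imwrite("pics/w5.png",im)
```

```text
[0.46339121 0.07036331]
t 31.1 tcp [0.4635 0.0704 0.0153] w 0.0217 F [0.2 0.8 4.4]
t 31.9 tcp [0.4628 0.0707 0.1392] w 0.0220 F [-0.3 -0.  -0. ]
[ 0.54657659 -0.0838278 ]
t 32.8 tcp [ 0.5463 -0.0822  0.1297] w 0.0222 F [ 0.5 -1.  -0.2]
```

View pics/w5.png

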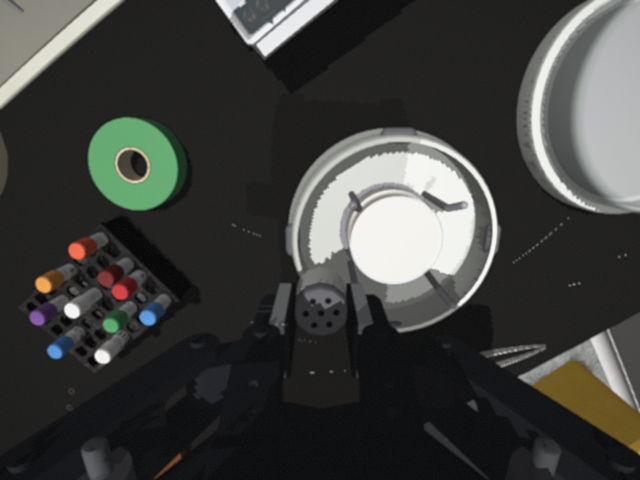

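The canister is held at (323,300) and both dishes sit inside the posts at (396,238). I'll lower it until the fingertips are just above the rim, then release.

Run:
```python
from h import *
B=np.load("B.npy");t=B+.051*np.array([-np.sin(YAW),np.cos(YAW)])
ctrl.movel([*t,.07],max_speed=.1);z=down(t,.07,.0435,fmax=5,step=.005);say()
ctrl.ungrasp();ctrl.pause(.3);ctrl.movel([*t,.15],max_speed=.15)
ctrl.movep(standoff(B,YAW,z=.25,back=.06),quat(YAW));ctrl.pause(.2)
c,im,d=grab("wrist");say()
u,v=map(int,proj(c,[(*B,.04)])[0]);u0,v0=max(u-110,0),max(v-100,0)
cv2.imwrite("pics/w6.png",cv2.resize(im[v0:v0+200,u0:u0+220],None,fx=3,fy=3,interpolation=cv2.INTER_CUBIC));print(u0,v0)
```

```text
down z 0.0435 dF -1.7
t 35.1 tcp [ 0.5466 -0.0838  0.0434] w 0.0220 F [-0.4 -0.2 -1.1]
t 37.7 tcp [ 0.4687 -0.0935  0.2488] w 0.0850 F [-0.6  0.4 -0.7]
210 46
```

View pics/w6.png

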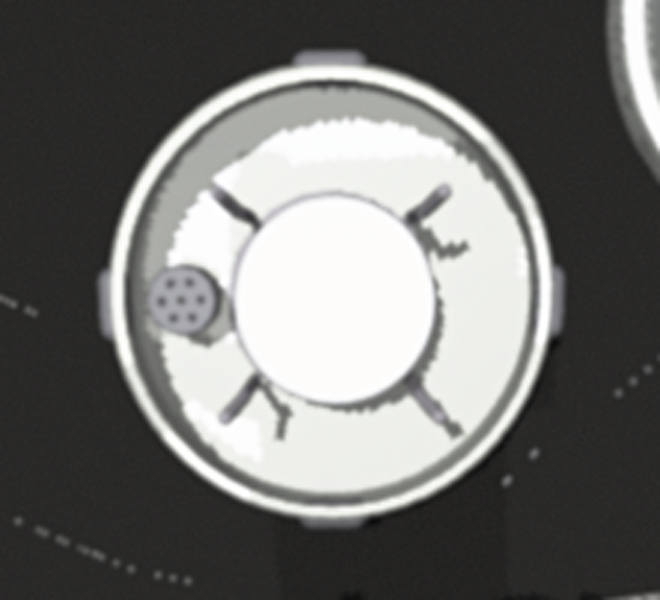

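The canister is standing upright on the floor at crop (182,302), and the dishes are centred at (335,300). Next is the lid: knob and vent located from depth.

```bash
cat >> h.py <<'E'
def cloud(c,d,im=None):
    i,R,o=c;v,u=np.nonzero(d>0)
    n=cv2.undistortPoints(np.float64(np.c_[u,v]).reshape(-1,1,2),i["mtx"],i["dist_coeffs"])[:,0]
    return np.c_[n,np.ones(len(n))]*d[v,u][:,None]@R.T+o
def disc(X,p,r,z0,z1):
    m=(np.hypot(*(X[:,:2]-p).T)<r)&(X[:,2]>z0)&(X[:,2]<z1);Y=X[m]
    if len(Y)<8: return None
    ctr,R=cv2.minEnclosingCircle(np.float32(Y[:,:2]*1000));return np.array(ctr)/1000,R/1000,Y.mean(0),len(Y)
E
python3 - <<'E'
from h import *
L=np.array([.504,-.3215]);y=.567
ctrl.movep(standoff(L,y,z=.25,back=.06),quat(y));ctrl.pause(.2)
c,im,d=grab("wrist");X=cloud(c,d);cv2.imwrite("pics/w7.png",im);say()
k=disc(X,L,.03,.080,.092);print("knob",k)
v=disc(X,[.465,-.346],.025,.068,.084);print("vent",v)
a=k[2][:2]-0 
print(np.degrees(np.arctan2(*(v[2]-k[2])[1::-1])),np.linalg.norm((v[2]-k[2])[:2]))
print(proj(c,[(*L,.085)]))
r=models.masks_of("wrist","jar_lid");print([(q["p"],q["point"],circ(c,q["mask"],.02)) for q in r])
E
```

```text
t 39.3 tcp [ 0.4539 -0.353   0.25  ] w 0.0854 F [-0.9  0.4 -0. ]
knob (array([ 0.50449908, -0.32342053]), 0.01582018280029297, array([ 0.50477521, -0.32319921,  0.08505898]), 959)
vent (array([ 0.46407733, -0.34481628]), 0.00890227222442627, array([ 0.46442642, -0.34444649,  0.07839432]), 298)
-152.2291392084119 0.04560122569033053
[[320.0089742  149.07063026]]
[(0.72, [321.5, 139.5], (array([ 0.50453065, -0.32364282]), np.float64(0.07936115675752814)))]
```

View pics/w7.png

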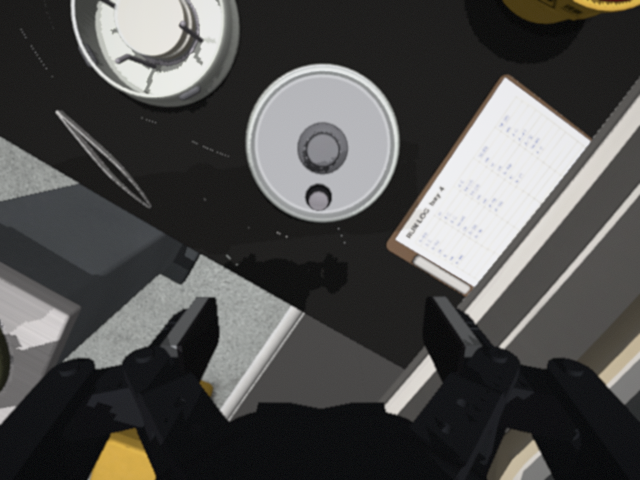

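Knob at (323,150) and vent at (318,200) agree with the depth data. I'll lift the lid by its knob, with the fingers closing across the knob–vent line.

Run:
```python
from h import *
B=np.load("B.npy");k=np.array([.5046,-.3234]);y=np.radians(27.8)
ctrl.movep([*k,.14],quat(y));ctrl.movel([*k,.060],max_speed=.12)
ctrl.close_gripper(70);say();ctrl.movel([*k,.17],max_speed=.12);say()
ctrl.movel([*B,.17],max_speed=.12);say()
z=down(B,.17,.115,fmax=4,step=.01);z=down(B,z,.098,fmax=5,step=.003,speed=.03);say()
c,im,d=grab("scene");cv2.imwrite("pics/s8.png",im[200:400,260:520])
```

```text
t 41.3 tcp [ 0.5048 -0.3234  0.0606] w 0.0279 F [-0.6  0.5  5.7]
t 42.4 tcp [ 0.5042 -0.3229  0.1692] w 0.0282 F [ 0.1 -0.7 -1.8]
t 44.2 tcp [ 0.5187 -0.1274  0.17  ] w 0.0281 F [-0.4  0.6 -2. ]
down z 0.1150 dF -0.3
down z 0.0980 dF 1.6
t 47.7 tcp [ 0.5188 -0.1266  0.0979] w 0.0280 F [-0.1  0.6 -0.7]
```

View pics/s8.png

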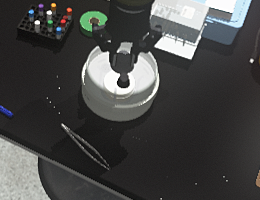

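The lid is over the base and its full weight is close to resting on the catches. I'll release it and measure.

```bash
cat >> h.py <<'E'
def lidcheck(y,B):
    ctrl.movep(standoff(B,y,z=.28,back=.06),quat(y));ctrl.pause(.2)
    c,im,d=grab("wrist");X=cloud(c,d)
    k=disc(X,B,.03,.104,.135)
    dv=-np.array([np.cos(y),np.sin(y)])*.046
    v=disc(X,B+dv,.016,k[2][2]-.012,k[2][2]-.004)
    r=np.hypot(*(X[:,:2]-B).T);t=X[(r>.022)&(r<.06)&(abs(X[:,2]-k[2][2]+.03)<.008)]
    pl=np.linalg.lstsq(np.c_[t[:,:2]-B,np.ones(len(t))],t[:,2],rcond=None)[0]
    print("knob",k[0],k[2],"vent",None if v is None else (v[0],v[2]),"top slope",pl[:2].round(4),"z",pl[2].round(4),len(t));say()
    return k,v,im
E
python3 - <<'E'
from h import *
B=np.load("B.npy");y=np.radians(27.8)
ctrl.ungrasp();ctrl.pause(.2);ctrl.movel([*B,.16],max_speed=.12)
lidcheck(y,B)
E
```

```text
knob [ 0.5191319  -0.12858867] [ 0.51955398 -0.1283736   0.12101392] vent (array([ 0.47867899, -0.14982375]), array([ 0.47908652, -0.14959552,  0.11430228])) top slope [-0.0016  0.017 ] z 0.0919 11428
t 50.0 tcp [ 0.4657 -0.154   0.2787] w 0.0855 F [-0.4  0.3  0.3]
```

Run:
```python
from h import *
B=np.load("B.npy");y=np.radians(27.8);p=np.array([.519,-.1278])
ctrl.close_gripper(30);ctrl.movep([*p,.16],quat(y));ctrl.movel([*p,.126],max_speed=.06)
f0=get_state()["contact_force"][2];z=.126;L=[]
while z>.107:
    z-=.001;ctrl.movel([*p,z],max_speed=.02);s=get_state();f=s["contact_force"][2]-f0;L.append((round(z,4),round(s["tcp_pos"][2],4),round(f,1)))
    if f>22: break
print(L);ctrl.pause(.3);say();ctrl.movel([*p,.17],max_speed=.1)
k,v,im=lidcheck(y,B)
```

```text
[(0.125, np.float64(0.1252), np.float64(0.7)), (0.124, np.float64(0.124), np.float64(1.0)), (0.123, np.float64(0.123), np.float64(-0.7)), (0.122, np.float64(0.1219), np.float64(0.7)), (0.121, np.float64(0.1211), np.float64(2.2)), (0.12, np.float64(0.1206), np.float64(5.4)), (0.119, np.float64(0.1199), np.float64(6.7)), (0.118, np.float64(0.1191), np.float64(6.5)), (0.117, np.float64(0.1183), np.float64(7.5)), (0.116, np.float64(0.1168), np.float64(6.2)), (0.115, np.float64(0.1155), np.float64(5.9)), (0.114, np.float64(0.114), np.float64(5.3)), (0.113, np.float64(0.1127), np.float64(0.7)), (0.112, np.float64(0.1117), np.float64(0.6)), (0.111, np.float64(0.1109), np.float64(0.4)), (0.11, np.float64(0.1108), np.float64(10.2)), (0.109, np.float64(0.1107), np.float64(18.4)), (0.108, np.float64(0.1106), np.float64(29.6))]
t 56.9 tcp [ 0.5191 -0.1279  0.1106] w -0.0001 F [-8.   3.5 28.1]
knob [ 0.51869171 -0.12528597] [ 0.51915744 -0.12508661  0.11072943] vent (array([ 0.47875613, -0.1467007 ]), array([ 0.47883504, -0.14657199,  0.10409267])) top slope [0.0003 0.0013] z 0.0814 10748
t 58.5 tcp [ 0.4657 -0.154   0.2788] w -0.0001 F [ 1.3 -0.2 -0.2]
```

Snapped home: the origin sits 25.7 mm above the base's and the top is level to within 0.002 rad. Now the vent.

Run:
```python
from h import *
B=np.load("B.npy");y=np.radians(27.8);p=np.array([.4788,-.1466])
ctrl.movep([*p,.15],quat(y));ctrl.movel([*p,.108],max_speed=.06)
f0=get_state()["contact_force"][2];z=.108;L=[]
while z>.094:
    z-=.001;ctrl.movel([*p,z],max_speed=.02);s=get_state();f=s["contact_force"][2]-f0;L.append((round(z,4),round(float(s["tcp_pos"][2]),4),round(float(f),1)))
    if f>11: break
print(L);ctrl.pause(.4);say();ctrl.movel([*p,.16],max_speed=.08)
k,v,im=lidcheck(y,B);cv2.imwrite("pics/w9.png",im)
```

```text
[(0.107, 0.1072, -0.2), (0.106, 0.106, -0.0), (0.105, 0.1049, 0.6), (0.104, 0.1039, 0.6), (0.103, 0.1031, 3.5), (0.102, 0.102, 3.6), (0.101, 0.101, 4.6), (0.1, 0.1, 4.4), (0.099, 0.0991, 5.0), (0.098, 0.0981, 6.0), (0.097, 0.0976, 12.3)]
t 63.1 tcp [ 0.4788 -0.1467  0.0976] w -0.0001 F [-3.6  1.1 12.2]
knob [ 0.5188493  -0.12518349] [ 0.5190916  -0.12515921  0.11073553] vent (array([ 0.47839001, -0.14686934]), array([ 0.47878246, -0.14653901,  0.10412881])) top slope [-0.0001  0.0011] z 0.0815 10765
t 64.8 tcp [ 0.4654 -0.1542  0.2788] w 0.0000 F [-0.2 -0.7  0.4]
```

View pics/w9.png

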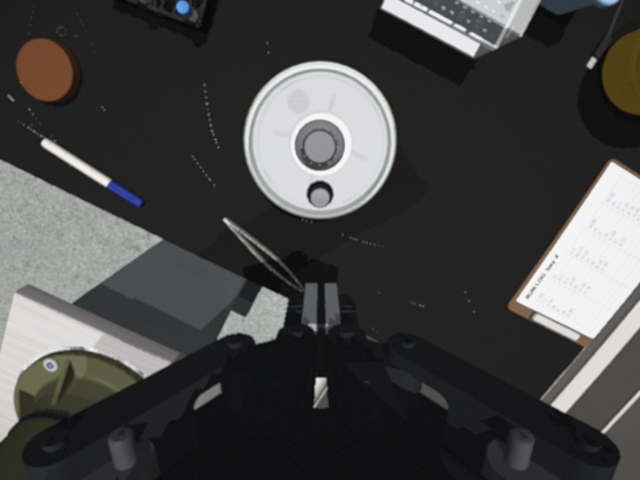

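The lid is home and level, with the knob at (320,146) and the vent back up at (320,195). The posts and the canister show through the lid, the latter at (298,101). I'm handing the job in.

```bash
python3 -c "
from station import ticket
print(ticket.close_job())"
```

```text
the job is handed in; nothing more can be done
None
```

Job handed in (no verdict came back): both white dishes are stacked in the carrier with the absorber upright beside them, the lid measured level and snapped home at about 26 mm, and the vent was pressed to its stop once and sprang back; the tape roll, marker and forceps were never handled.

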